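Load the flashlight through the sprung flap of the clear holder

ROBOT

A 6-joint arm with a two-finger parallel gripper is mounted at the origin on the work surface. World frame = base frame: x ahead of the robot, y to its left, z up, the work surface at z = 0. Lengths are in m, angles in rad, forces in N, time in s.
With the tool pointing down it reaches from about 0.325 to 0.925 m from the base axis. Payload 3.1 kg.
Tool frame: the origin (TCP) lies midway between the tips of the shut fingers; the grasp point (between the pads) lies 19 mm behind it (ctrl.grip_point_offset is the distance from the TCP to the grasp point, in m); y points along the fingers, x is the direction in which the jaws open and shut, and the axes are right-handed (so a half turn about y gives the same grasp; the last joint's range is limited). The gripper opens to 85 mm and grips with 20 to 120 N. Pads are 22 mm wide; open, the fingers measure 114 mm over their backs; the gripper's body (76 mm by 85 mm) begins 54 mm behind the grasp point. The pads swing forward as they close: fully open they stand 13 mm farther back than shut.
Start: joints at [-1.223, 0.217, 1.613, -0, 1.311, -0.112], TCP at [0.277, -0.56, 0.231] pointing down, gripper open.
Joint ranges: [-2.75, 2.75], [-0.78, 2.1], [0.31, 2.55], [-1.13, 4.27], [0.13, 2.63], [-2.58, 2.58]. Speed limits (rad/s): [2.79, 2.79, 3.14, 3.14, 3.14, 3.14].

INTERFACE

Orientations are given as a rotation vector (axis times angle).
In Python, from station import ctrl, cams, cut_out, mark_of gives the robot as it stands.
- The arm moves only by the tool drive_tool, never from a script. Its argument "plan" is a list that holds one entry, the list of rows, each a list of 7 numbers: the shift along the tool's x, y, z in cm, then the turn, a rotation vector about the tool's x, y, z in rad, then the closure, from -1 (fully open) to 1 (shut). A call has 1 to 5 rows; each row shifts and turns the commanded pose from where the row before left it, along the tool's axes as they then stand; what a row does not reach is not made up. A row lasts 1/12 s, in which the tool goes at most 41.7 mm and 7.16 degrees, less where a joint would pass 70% of its speed; a pose out of reach is approached as far as the arm can. A call with a gripper value outside its range is refused whole. The fingers move at their own pace and stop on an object; the grip force is fixed at half the most. Time passes only in rows, so rows that do not move let the fingers close. It gives the time, the measured TCP pose, the force and the opening at its end, in the units of the state.
- ctrl.get_obs(): the state, without advancing time (a new reading comes with each control period).
- cams.camera(name): name is "scene" or "top" or "wrist"; returns (picture, depth): 384x512x3 uint8, blue, green, red; 384x512 float32, m along the optical axis (not along the pixel's ray), 0 where there is no reading.
- cams.calibration(name): a dict with "K" (3x3 intrinsics, pixels), "distortion" ([k1, k2, p1, p2, k3] as OpenCV has them; the pictures are not rectified), "xyz" and "rotation" of the camera in the world; the wrist camera has in their place "hand_eye" (4x4, takes a point from camera to tool coordinates, whose origin is the TCP and whose axes are the tool frame's). Camera axes: x right, y down, z forward; pixel columns grow to the right and rows downward; lengths in m; the calibration is good to about 2 mm. A picture is of the moment at which its call begins: read the wrist's pose just before it. calibration takes no time and is no camera call.
- ctrl.finish_job(): hands the job in, once; it reports no verdict.
Trained networks look in the newest picture that a camera, given by its name, has taken for a name from the list of things; names that differ only in an ending like _2 or _b are one class to them, and where a whole thing is asked for, a point or a joint stands for the part that bears it (a point fixed in the world has none). Each returns a list of dicts, best first, with "score" (0 to 1); they miss things now and then, are a little off and sometimes report something else, mostly with a low value. They report only what shows in the picture. A call takes as long as a camera call. They do not tell look-alikes from the thing itself.
- cut_out(camera, query): "pixels" (384x512 bool, what is visible of it).
- mark_of(camera, query): "position" ([x, y, z] in m, in world coordinates, good to about 4 mm: a listed point, or the origin of a listed thing).
The state is a dict: "t": time; "joints": joint angles; "joint_vel": joint speeds; "tau": joint torques, N m; "tool_pos": TCP position; "orientation": TCP orientation; "ft_force": force on the tool from outside, world axes, zero at the start; "moment": the same for the moment, N m; "width": finger opening in m.
Only numpy, scipy, OpenCV 4.12 (cv2) and the standard library are available. Lean on these libraries where they do the work, as an engineer would, in place of code of your own. Each camera call takes 0.05 s, during which the arm holds its last target.

TASK

Put the red flashlight away in the clear plastic holder: lens first, push it in through the blue sprung flap and along the lane until it has pushed the yellow marker fully home. Be gentle with the holder, never ramming or jamming it; then take the hand out so that the flap closes behind the flashlight, and leave the key dish and the ski boot buckles where they are.

Things in the scene. Friction and masses are not known exactly. Their poses are not given: they have to be found in the camera images.
- flashlight: Red flashlight lying flat, 110 mm long, 0.16-0.26 kg. Origin: mid-length, on the underside; x to the lens, z up. Tube 34 mm across (axis 19 mm up); square 38 mm collars stop it rolling: lens collar x = 33 to 55 mm, tail collar -55 to -40, flat tail face at -55. Starts to one side of the holder, lens pointing roughly away from the robot.
- flashlight_lens (a point): Centre of the flashlight's lens face: x = 55 mm, 19 mm up.
- dispenser: Clear plastic holder fixed on the shelf: a straight lane without floor (the flashlight slides on the shelf). Origin: shelf level, lane centre line, in the closed flap's plane; x inwards along the lane, roughly away from the robot, y left, z up. Lane y = -21 to 21 mm, walls 42 mm high. Left wall steps out to y = 36 mm (outside 41) from x = -4 to 56: pocket for the open flap.
- mouth (a point): Mouth of the holder, lane centre at shelf level, x = -34 mm. The mouth is flared: 66 mm wide inside here (about 75 outside), narrowing to 42 mm at x = -10.
- roof_edge (a point): Front edge of the holder's roof, x = 118 mm, underside 42 mm up, 3 mm thick, reaching to x = 235. Before it the lane is open at the top, so closed fingers reaching down from above can follow the flashlight in, past the flap.
- flap (a joint): Blue flap across the lane, 49 mm wide, from 4 to 38 mm up, 4 mm thick; upright hinge at x = 0, y = 30 mm of the holder. 0 = closed; grows swinging inwards, to 1.5 rad; never outwards. Spring 0.03 N m closed, 0.06 open: first resists with about 3 N, then presses the flashlight to the right wall. Shuts by itself once tail and fingers are out of its way; the tail must be 50 mm past x = 0.
- flap_tip (a point): Free edge of the flap, 21 mm up, 47 mm from its hinge.
- marker (a joint): Yellow slider, 24 mm square, 19 mm up, under the roof. 0 = stands 10 mm out of a hard black stop block; 0.010 m = flush with it, fully home, a hard end. Drags with 2.5 N, no spring, stays where left. The block's face is anywhere from x = 166 to 214 mm in the holder, differs each time and is not measured: feel for it. Flashlight home: lens on the block, tail at x = 56 to 104 mm.
- key_dish: White ceramic dish, 100 mm across, 30 mm high, origin under its centre. On the other side of the holder from the flashlight. Leave alone.
- buckle_a: Black plastic ski boot buckle, 75 x 30 x 14 mm, lying flat, origin under its middle. Leave alone.
- buckle_b: The other ski boot buckle, alike. Leave alone.
There are look-alikes about, which are no part of the job. Of the things like the flashlight, leave any that is orange; of the rest the larger one is meant.

How it is judged:
By the outcome, as a careful person would: the job done as asked, in the order asked, and still so for the second after the job is handed in, with the robot touching nothing.
It also fails if it takes over 72 s, if anything falls off the work surface, if the arm or the gripper's body presses on something with over 40 N, if the wrist force passes 120 N, or if a joint passes its speed limit or range.

## Working session

There is one attempt and no reset: what is moved stays moved. The work goes in short steps, Python scripts to look and compute and a tool call to move; the robot and the scene stay as the last step left them, time stands still between calls to the robot, and variables do not carry over. Pictures are saved under pics/ and viewed, and the job is handed in when it is done.

Besides the shell and the picture viewer there is one more tool, called after "Call:" as name([rows], argument=value, ...), one row to a line, values as JSON. drive_tool: Moves the arm, as the interface text tells. Its arguments: {"type":"object","properties":{"plan":{"type":"array"}},"required":["plan"]}

```bash
ls; mkdir -p pics; python3 - <<'E'
from station import ctrl,cams,cut_out,mark_of
import cv2,numpy as np
o=ctrl.get_obs(); print({k:np.round(v,3) for k,v in o.items()})
for n in ("scene","top"):
    im,d=cams.camera(n); cv2.imwrite(f"pics/{n}0.png",im); 
    c=cams.calibration(n); print(n,np.round(c["K"],1).tolist(),np.round(c["xyz"],3),c["rotation"])
    for q in ("flashlight","flashlight_lens","dispenser","mouth","roof_edge","flap","flap_tip","marker","key_dish","buckle_a"):
        print(n,q,[(np.round(r["position"],3).tolist(),round(r["score"],2)) for r in mark_of(n,q)])
print(ctrl.grip_point_offset, cams.calibration("wrist"))
E
```

```text
pics
{'t': np.float64(0.0), 'joints': array([-1.223,  0.218,  1.615, -0.   ,  1.311, -0.112]), 'joint_vel': array([-0.   ,  0.001, -0.001, -0.   , -0.001, -0.002]), 'tau': array([ 0.0000e+00, -3.9685e+01, -3.0385e+01, -0.0000e+00,  1.0000e-02,
        0.0000e+00]), 'tool_pos': array([ 0.277, -0.559,  0.23 ]), 'orientation': array([-1.391,  0.866, -0.863]), 'ft_force': array([-0.621, -0.057, -0.018]), 'moment': array([ 0.026, -0.018, -0.034]), 'width': np.float64(0.086)}
scene [[440.8, 0.0, 251.7], [0.0, 440.8, 191.6], [0.0, 0.0, 1.0]] [1.224 0.381 0.923] [-1.32783797 -2.32531133  0.81755057]
scene flashlight [([0.511, 0.286, 0.001], 0.89), ([0.646, 0.23, 0.002], 0.86), ([0.488, 0.402, -0.0], 0.51)]
scene flashlight_lens [([0.562, 0.315, 0.019], 0.86), ([0.461, 0.425, 0.012], 0.81), ([0.652, 0.287, 0.017], 0.6)]
scene dispenser [([0.577, 0.023, -0.002], 0.85)]
scene mouth [([0.54, 0.026, 0.002], 0.55)]
scene roof_edge [([0.694, 0.024, 0.044], 0.65)]Traceback (most recent call last):
  File "<stdin>", line 8, in <module>
ValueError: it knows: buckle, dispenser, flap_tip, flashlight, flashlight_lens, key_dish, mouth, roof_edge
```

```bash
python3 - <<'E'
from station import ctrl,cams,cut_out,mark_of
import cv2,numpy as np
for n in ("top",):
    im,d=cams.camera(n); cv2.imwrite(f"pics/{n}0.png",im); 
    c=cams.calibration(n); print(n,np.round(c["K"],1).tolist(),np.round(c["xyz"],3),c["rotation"])
    for q in ("flashlight","flashlight_lens","dispenser","mouth","roof_edge","flap_tip","key_dish","buckle"):
        print(n,q,[(np.round(r["position"],3).tolist(),round(r["score"],2)) for r in mark_of(n,q)])
print(ctrl.grip_point_offset, cams.calibration("wrist"))
E
```

```text
top [[372.8, 0.0, 256.7], [0.0, 372.8, 190.8], [0.0, 0.0, 1.0]] [0.479 0.043 1.091] [-2.14295589  2.13208684 -0.14452091]
top flashlight [([0.644, 0.229, -0.001], 0.67), ([0.51, 0.29, -0.001], 0.61)]
top flashlight_lens [([0.459, 0.429, 0.009], 0.8), ([0.557, 0.319, 0.019], 0.76), ([0.652, 0.287, 0.019], 0.73)]
top dispenser [([0.578, 0.022, 0.002], 0.63)]
top mouth [([0.539, 0.028, 0.003], 0.63)]
top roof_edge [([0.694, 0.021, 0.043], 0.7)]
top flap_tip [([0.578, 0.012, 0.019], 0.46)]
top key_dish [([0.54, -0.244, -0.002], 0.85)]
top buckle [([0.767, -0.31, -0.002], 0.69), ([0.764, 0.294, 0.004], 0.6)]
0.0187 {'K': array([[317.73451957,   0.        , 255.34213389],
       [  0.        , 317.73451957, 192.93294523],
       [  0.        ,   0.        ,   1.        ]]), 'distortion': array([-0.01171593,  0.        ,  0.        ,  0.        ,  0.        ]), 'hand_eye': array([[ 9.99999672e-01, -2.97256917e-04, -7.53775088e-04,
         3.00547837e-05],
       [ 6.44011305e-04, -2.72960515e-01,  9.62025022e-01,
        -1.42454611e-01],
       [-4.91719428e-04, -9.62025191e-01, -2.72960234e-01,
         7.06397633e-02],
       [ 0.00000000e+00,  0.00000000e+00,  0.00000000e+00,
         1.00000000e+00]])}
```

View pics/scene0.png

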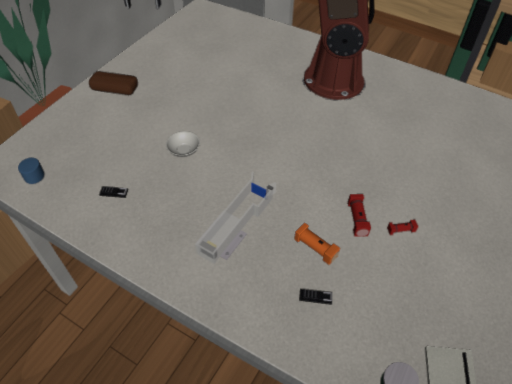

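View pics/top0.png

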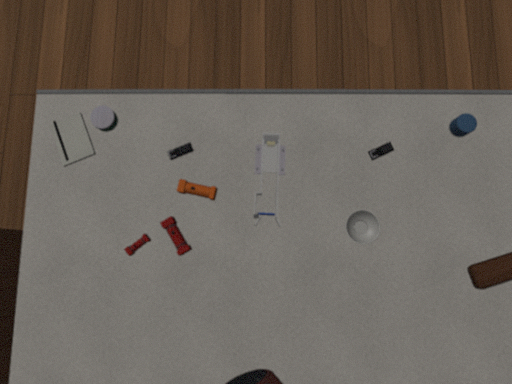

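Candidates for the flashlight in the scene picture are the orange one (317,243), the larger red (360,215) and the small red (403,228). By the description I choose the larger red, and I'll check it in a crop and measure.

```bash
cat > h.py <<'E'
from station import ctrl,cams,cut_out,mark_of
import cv2,numpy as np
from scipy.spatial.transform import Rotation as R
def pose(o=None):
    o=o or ctrl.get_obs()
    T=np.eye(4);T[:3,:3]=R.from_rotvec(o["orientation"]).as_matrix();T[:3,3]=o["tool_pos"];return T
def campose(n,c,Tt=None):
    if n=="wrist": return (pose() if Tt is None else Tt)@c["hand_eye"]
    T=np.eye(4);T[:3,:3]=R.from_rotvec(c["rotation"]).as_matrix() if np.size(c["rotation"])==3 else c["rotation"];T[:3,3]=c["xyz"];return T
def cloud(n,d,Tt=None):
    c=cams.calibration(n);h,w=d.shape
    u,v=np.meshgrid(np.arange(w),np.arange(h))
    p=cv2.undistortPoints(np.stack([u,v],-1).reshape(-1,1,2).astype(float),c["K"],c["distortion"]).reshape(h,w,2)
    P=np.dstack([p*d[...,None],d]);T=campose(n,c,Tt)
    return P@T[:3,:3].T+T[:3,3]
def proj(n,X,Tt=None):
    c=cams.calibration(n);T=np.linalg.inv(campose(n,c,Tt))
    return cv2.projectPoints(np.atleast_2d(np.array(X,float)),cv2.Rodrigues(T[:3,:3])[0],T[:3,3],c["K"],c["distortion"])[0][:,0]
def delta(pos,xdir,o=None):
    """tool down, tool x along xdir (angle)"""
    T=pose(o);x=np.array([np.cos(xdir),np.sin(xdir),0]);y=np.array([0,0,-1.]);Rt=np.stack([x,y,np.cross(x,y)],1)
    rv=R.from_matrix(T[:3,:3].T@Rt).as_rotvec()
    s=T[:3,:3].T@(np.array(pos)-T[:3,3])*100
    return np.round(s,2),np.round(rv,3)
def st():
    o=ctrl.get_obs();T=pose(o)
    print("t",round(float(o["t"]),2),"pos",np.round(T[:3,3],4),"x",np.round(T[:3,0],3),"y",np.round(T[:3,1],3),"z",np.round(T[:3,2],3),"F",np.round(o["ft_force"],1),"w",round(float(o["width"]),4))
E
python3 - <<'E'
from h import *
st()
im,d=cams.camera("scene")
cv2.imwrite("pics/crop1.png",cv2.resize(im[170:280,280:440],None,fx=5,fy=5,interpolation=cv2.INTER_CUBIC))
P=cloud("scene",d)
for r in cut_out("scene","flashlight"):
    q=P[r["pixels"]]; q=q[(q[:,2]>0.006)&(q[:,2]<.06)]; 
    if len(q)>10: print(r["score"],len(q),cv2.minAreaRect(q[:,:2].astype(np.float32)*1000),q[:,2].max())
E
```

```text
t 0.75 pos [ 0.2774 -0.5601  0.2313] x [ 0.444 -0.896  0.   ] y [ 0. -0. -1.] z [ 0.896  0.444 -0.   ] F [ 0.7 -0.4  0.3] w 0.0852
0.77 257 ((487.84075927734375, 400.283935546875), (26.938087463378906, 70.2427978515625), 40.18900680541992) 0.02693206798129255
0.7 564 ((513.9447021484375, 289.71710205078125), (113.53868865966797, 35.7296257019043), 32.136634826660156) 0.0420761492670686
0.68 743 ((645.9862670898438, 233.83078002929688), (111.46879577636719, 41.49335861206055), 77.73220825195312) 0.04198506882538111
```

View pics/crop1.png

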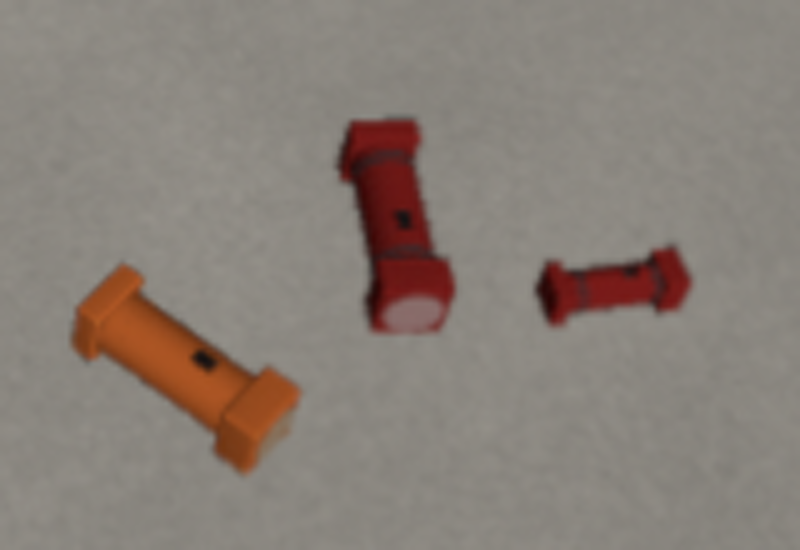

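```bash
python3 - <<'E'
from h import *
st(); print(delta([0.485,0.27,0.2],np.radians(31-90)))
E
```

```text
t 0.85 pos [ 0.2774 -0.5601  0.2313] x [ 0.444 -0.896  0.   ] y [ 0. -0. -1.] z [0.896 0.444 0.   ] F [ 0.2  1.  -0. ] w 0.0856
(array([-65.18,   3.13,  55.44]), array([-0.   , -0.081,  0.   ]))
```

Call:
drive_tool([
  [[-3,0.1,2.55,0,0,0,-1],[-3,0.1,2.55,0,0,0,-1],[-3,0.1,2.55,0,0,0,-1],[-3,0.1,2.55,0,0,0,-1],[-3,0.1,2.55,0,0,0,-1]],
])

```text
t: 1.27
tool_pos: [0.3251, -0.3674, 0.2262]
orientation: [-1.392, 0.865, -0.865]
ft_force: [0.3, 0.7, 0.5]
width: 0.0857
```

Call:
drive_tool([
  [[-3,0.1,2.55,0,0,0,-1],[-3,0.1,2.55,0,0,0,-1],[-3,0.1,2.55,0,0,0,-1],[-3,0.1,2.55,0,0,0,-1],[-3,0.1,2.55,0,0,0,-1]],
])

```text
t: 1.68
tool_pos: [0.3729, -0.1764, 0.2216]
orientation: [-1.392, 0.864, -0.866]
ft_force: [0.7, -0.9, -0.6]
width: 0.0853
```

Call:
drive_tool([
  [[-3,0.1,2.55,0,0,0,-1],[-3,0.1,2.55,0,0,0,-1],[-3,0.1,2.55,0,0,0,-1],[-3,0.1,2.55,0,0,0,-1],[-3,0.1,2.55,0,0,0,-1]],
])

```text
t: 2.1
tool_pos: [0.4207, 0.0148, 0.2168]
orientation: [-1.392, 0.863, -0.865]
ft_force: [1.3, -0.5, 0.7]
width: 0.0854
```

```bash
python3 - <<'E'
from h import *
st(); print(delta([0.485,0.27,0.2],np.radians(31-90)))
E
```

```text
t 2.1 pos [0.4207 0.0148 0.2168] x [ 0.444 -0.896  0.001] y [ 0.002 -0.    -1.   ] z [0.896 0.444 0.001] F [ 1.3 -0.5  0.7] w 0.0854
(array([-20.01,   1.68,  17.09]), array([-0.001, -0.081,  0.001]))
```

Call:
drive_tool([
  [[-3,0.3,2.5,0,0,0,-1],[-3,0.3,2.5,0,0,0,-1],[-3,0.3,2.5,0,0,0,-1],[-3,0.3,2.5,0,0,0,-1],[-3,0.3,2.5,0,0,0,-1]],
])

```text
t: 2.52
tool_pos: [0.4661, 0.205, 0.2015]
orientation: [-1.392, 0.863, -0.864]
ft_force: [1.1, -0.4, 1.0]
width: 0.0853
```

Call:
drive_tool([
  [[-3,0,2.5,0,0,0,-1],[-2,0,2,0,-0.08,0,-1],[0,0,0,0,0,0,-1]],
])

```text
t: 2.77
tool_pos: [0.4852, 0.2724, 0.2017]
orientation: [-1.416, 0.797, -0.798]
ft_force: [-0.2, -0.1, 0.3]
width: 0.0851
```

```bash
python3 - <<'E'
from h import *
st();T=pose()
im,d=cams.camera("wrist"); cv2.imwrite("pics/w1.png",im)
P=cloud("wrist",d,T)
for r in cut_out("wrist","flashlight"):
    q=P[r["pixels"]]; q=q[(q[:,2]>0.006)&(q[:,2]<.06)]
    if len(q)>10: print(r["score"],len(q),cv2.minAreaRect(q[:,:2].astype(np.float32)*1000),np.percentile(q[:,2],98))
for q in ("flashlight","flashlight_lens"): print(q,[(np.round(r["position"],3).tolist(),round(r["score"],2)) for r in mark_of("wrist",q)])
E
```

```text
t 2.77 pos [0.4852 0.2724 0.2017] x [ 0.52  -0.854 -0.002] y [ 0.002  0.003 -1.   ] z [0.854 0.52  0.003] F [-0.2 -0.1  0.3] w 0.0851
0.78 3981 ((512.430419921875, 290.00372314453125), (108.13555908203125, 37.39299011230469), 32.0317268371582) 0.03888311196447865
0.64 5323 ((645.3416137695312, 233.74063110351562), (110.4610366821289, 38.15955352783203), 77.35064697265625) 0.03889594130556116
0.58 1891 ((486.2550964355469, 401.01483154296875), (25.13225555419922, 72.93396759033203), 38.402122497558594) 0.026156980381415763
flashlight [([0.644, 0.23, -0.001], 0.92), ([0.488, 0.401, 0.001], 0.65), ([0.511, 0.288, -0.0], 0.56)]
flashlight_lens [([0.557, 0.319, 0.021], 0.68), ([0.461, 0.43, 0.009], 0.56)]
```

View pics/w1.png

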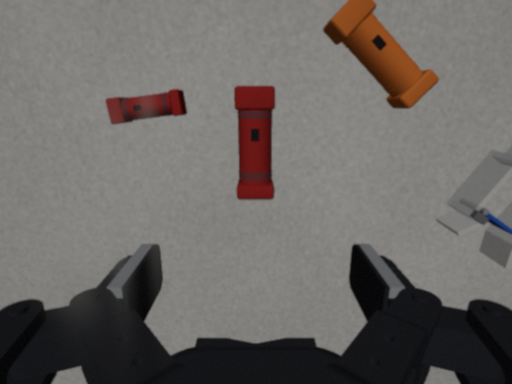

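```bash
python3 - <<'E'
from h import *
st(); print(delta([0.4908,0.2763,0.008],np.radians(32-90)))
E
```

```text
t 2.97 pos [0.4836 0.2667 0.201 ] x [ 0.513 -0.858  0.   ] y [-0.001 -0.001 -1.   ] z [ 0.858  0.513 -0.001] F [-0.3 -0.4 -0.9] w 0.0853
(array([-0.46, 19.3 ,  1.13]), array([ 0.001, -0.02 ,  0.   ]))
```

Call:
drive_tool([
  [[-0.5,3.5,1.1,0,-0.02,0,-1],[0,4,0,0,0,0,-1],[0,4,0,0,0,0,-1],[0,3,0,0,0,0,-1],[0,0,0,0,0,0,-1]],
])

```text
t: 3.38
tool_pos: [0.4844, 0.2732, 0.0491]
orientation: [-1.435, 0.799, -0.783]
ft_force: [-2.0, -1.3, -0.6]
width: 0.085
```

```bash
python3 - <<'E'
from h import *
T=pose()
im,d=cams.camera("wrist"); cv2.imwrite("pics/w2.png",im)
P=cloud("wrist",d,T)
for r in cut_out("wrist","flashlight")[:3]:
    q=P[r["pixels"]]; q=q[(q[:,2]>0.006)&(q[:,2]<.06)]
    if len(q)>10: print(r["score"],len(q),cv2.minAreaRect(q[:,:2].astype(np.float32)*1000),np.percentile(q[:,2],98))
st(); print(delta([0.4908,0.2763,0.008],np.radians(32-90)))
E
```

```text
0.88 14103 ((512.2623901367188, 289.9294128417969), (109.31344604492188, 38.15591812133789), 31.623193740844727) 0.038809283717398384
0.78 5869 ((489.0314025878906, 397.57928466796875), (25.252397537231445, 64.91851043701172), 38.37638854980469) 0.025745057248676456
0.78 3462 ((629.9539794921875, 221.12991333007812), (73.66387939453125, 12.030601501464844), 76.09973907470703) 0.03370462446585492
t 3.48 pos [0.4899 0.2759 0.0557] x [ 0.529 -0.848 -0.   ] y [-0.003 -0.001 -1.   ] z [ 0.848  0.529 -0.003] F [-0.3  0.1 -0. ] w 0.0856
(array([0.01, 4.76, 0.11]), array([ 0.003, -0.001, -0.   ]))
```

View pics/w2.png

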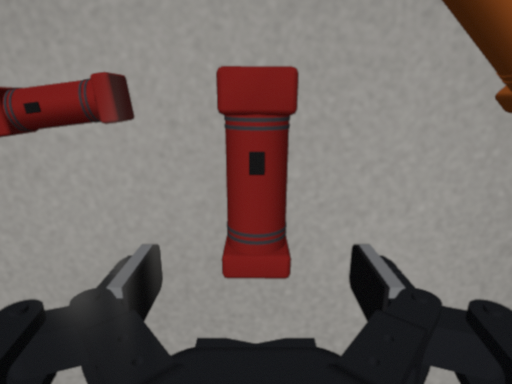

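Call:
drive_tool([
  [[0,2.5,0.1,0,0,0,-1],[0,2.2,0,0,0,0,-1],[0,0,0,0,0,0,-1],[0,0,0,0,0,0,-1]],
])

```text
t: 3.82
tool_pos: [0.4928, 0.278, 0.0112]
orientation: [-1.422, 0.787, -0.789]
ft_force: [0.0, -0.1, -0.1]
width: 0.0856
```

Call:
drive_tool([
  [[0,0,0,0,0,0,1],[0,0,0,0,0,0,1],[0,0,0,0,0,0,1],[0,0,0,0,0,0,1],[0,0,0,0,0,0,1]],
])

```text
t: 4.23
tool_pos: [0.493, 0.2786, 0.011]
orientation: [-1.421, 0.786, -0.789]
ft_force: [-1.2, -0.7, 6.8]
width: 0.0321
```

Call:
drive_tool([
  [[0,0,0,0,0,0,1],[0,0,0,0,0,0,1]],
])

```text
t: 4.4
tool_pos: [0.493, 0.2785, 0.011]
orientation: [-1.422, 0.786, -0.789]
ft_force: [-1.0, -1.8, 5.2]
width: 0.0319
```

```bash
python3 - <<'E'
from h import *
st()
# holder geometry from top+scene
for n in ("top","scene"):
    im,d=cams.camera(n); P=cloud(n,d)
    cv2.imwrite(f"pics/{n}2.png",cv2.resize(im[120:240,200:340] if n=="top" else im[165:275,180:300],None,fx=5,fy=5,interpolation=cv2.INTER_CUBIC))
    for q in ("dispenser","mouth","roof_edge","flap_tip"): print(n,q,[(np.round(r["position"],4).tolist(),round(r["score"],2)) for r in mark_of(n,q)])
    r=cut_out(n,"dispenser")
    if r:
        q=P[r[0]["pixels"]]; q=q[(q[:,2]>0.02)&(q[:,2]<.06)]; print(len(q),cv2.minAreaRect(q[:,:2].astype(np.float32)*1000))
E
```

```text
t 4.4 pos [0.493  0.2785 0.011 ] x [ 0.531 -0.847  0.   ] y [ 0.002  0.001 -1.   ] z [0.847 0.531 0.002] F [-1.  -1.8  5.2] w 0.0319
top dispenser []
top mouth [([0.5421, 0.0277, 0.0003], 0.68), ([0.509, 0.29, -0.0016], 0.41)]
top roof_edge [([0.6911, 0.0223, 0.0417], 0.87)]
top flap_tip [([0.575, 0.0116, 0.0193], 0.39)]
845 ((675.8209228515625, 30.865760803222656), (66.96781921386719, 259.6907653808594), 87.83207702636719)
scene dispenser [([0.5756, 0.0268, 0.0024], 0.75), ([0.5607, 0.319, 0.019], 0.15)]
scene mouth [([0.5403, 0.0274, 0.0015], 0.86)]
scene roof_edge [([0.6921, 0.026, 0.0461], 0.92), ([0.5583, 0.3175, 0.0185], 0.47)]
scene flap_tip [([0.5725, 0.0063, 0.0255], 0.58)]
1745 ((678.3377685546875, 29.892858505249023), (75.7322998046875, 269.1582336425781), 89.4134521484375)
```

View pics/top2.png

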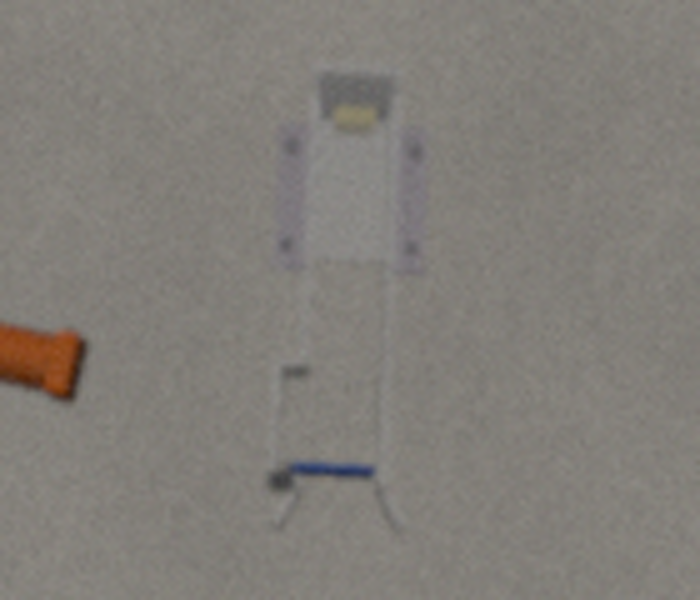

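View pics/scene2.png

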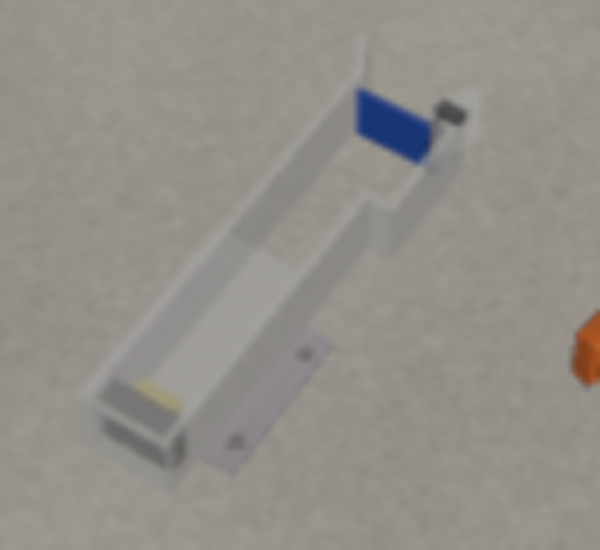

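```bash
cat > ov.py <<'E'
from h import *
def W(p,pts):
    x,y,a=p; pts=np.array(pts,float); c,s=np.cos(a),np.sin(a)
    return np.c_[x+c*pts[:,0]-s*pts[:,1],y+s*pts[:,0]+c*pts[:,1],pts[:,2]]
L=[[(-34,-33,42),(-10,-21,42),(235,-21,42)],[(-34,33,42),(-10,21,42),(-4,21,42)],[(-4,36,42),(56,36,42),(56,21,42),(235,21,42)],
   [(118,-21,45),(118,21,45)],[(0,30,38),(0,-19,38)],[(0,30,4),(0,-19,4)]]
def draw(im,n,p,T,off,f):
    for l in L:
        q=proj(n,W(p,np.array(l)/1000.),T); q=(q-off+0.5)*f-0.5
        cv2.polylines(im,[np.round(q*8).astype(np.int32)],False,(0,255,0),1,cv2.LINE_AA,3)
    return im
E
python3 - <<'E'
from ov import *
for n,(r0,r1,c0,c1) in {"top":(120,240,200,340),"scene":(165,275,180,300)}.items():
    im,_=cams.camera(n); f=5
    c=cv2.resize(im[r0:r1,c0:c1],None,fx=f,fy=f,interpolation=cv2.INTER_CUBIC)
    draw(c,n,(0.575,0.0255,-0.03),None,np.array([c0,r0]),f); cv2.imwrite(f"pics/ov_{n}.png",c)
E
```

```text
(no output)
```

View pics/ov_top.png

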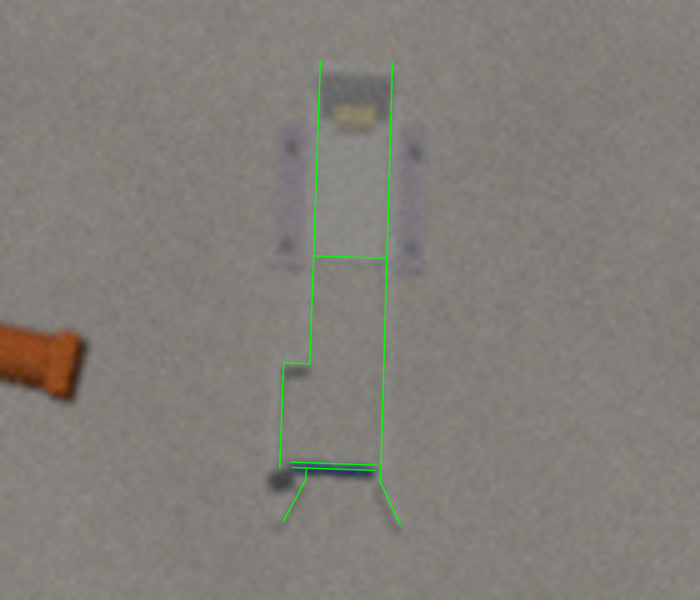

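View pics/ov_scene.png

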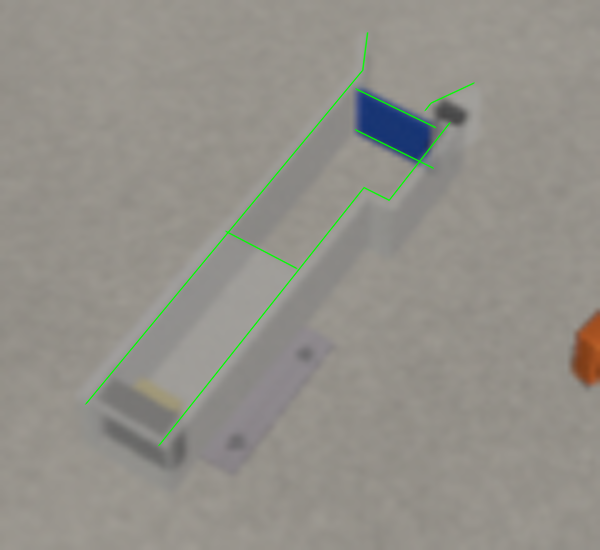

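Call:
drive_tool([
  [[0,-3,0,0,0,0,1],[0,-3,0,0,0,0,1],[0,-1.5,0,0,0.1,0,1],[0,0,0,0,0.1,0,1],[0,0,0,0,0.1,0,1]],
])

```text
t: 5.52
tool_pos: [0.4926, 0.2785, 0.0859]
orientation: [-1.317, 1.018, -1.02]
ft_force: [-0.7, -0.3, -2.0]
width: 0.0315
```

Call:
drive_tool([
  [[0,0,0,0,0.1,0,1],[0,0,0,0,0.1,0,1],[0,0,0,0,0.09,0,1],[0,0,0,0,0,0,1]],
])

```text
t: 5.85
tool_pos: [0.4908, 0.2778, 0.0835]
orientation: [-1.196, 1.233, -1.232]
ft_force: [0.6, -0.4, -1.2]
width: 0.032
```

```bash
python3 - <<'E'
from ov import *
st(); print(delta([*W((.574,.0255,-.03),[(-.1225,0,.0)])[0,:2],0.085],-.03-np.pi/2))
E
```

```text
t 5.85 pos [0.4908 0.2778 0.0835] x [-0.032 -1.     0.001] y [-0.002 -0.001 -1.   ] z [ 1.    -0.032 -0.002] F [ 0.6 -0.4 -1.2] w 0.032
(array([24.97, -0.12, -3.14]), array([ 0.002, -0.002,  0.001]))
```

Call:
drive_tool([
  [[3.2,0,-1,0,0,0,1],[3.6,0,-1,0,0,0,1],[3.6,0,-1,0,0,0,1],[3.6,0,-0.1,0,0,0,1],[3.6,0,0,0,0,0,1]],
])

```text
t: 6.27
tool_pos: [0.4535, 0.1019, 0.0836]
orientation: [-1.198, 1.23, -1.228]
ft_force: [0.7, -0.7, -1.9]
width: 0.032
```

Call:
drive_tool([
  [[3.6,0,0,0,0,0,1],[3.7,0,0,0,0,0,1],[0,0,0,0,0,0,1],[0,0,0,0,0,0,1]],
])

```text
t: 6.6
tool_pos: [0.4529, 0.0285, 0.0842]
orientation: [-1.194, 1.234, -1.233]
ft_force: [0.0, 0.2, -2.5]
width: 0.0321
```

```bash
python3 - <<'E'
from ov import *
p=(.574,.0255,-.03)
st(); T=pose(); im,d=cams.camera("wrist"); 
cv2.imwrite("pics/w3raw.png",im)
print(delta([*W(p,[(-.1225,0,.0)])[0,:2],0.085],-.03-np.pi/2))
P=cloud("wrist",d,T)
for r in cut_out("wrist","flashlight")[:2]:
    q=P[r["pixels"]]; q=q[(q[:,2]>0.08)&(q[:,2]<.15)]
    if len(q)>10: 
        print(r["score"],len(q),cv2.minAreaRect(q[:,:2].astype(np.float32)*1000),np.percentile(q[:,2],98))
for q in ("mouth","flap_tip","dispenser","roof_edge"): print(q,[(np.round(r["position"],4).tolist(),round(r["score"],2)) for r in mark_of("wrist",q)])
draw(im,"wrist",p,T,np.zeros(2),1); cv2.imwrite("pics/w3.png",im)
E
```

```text
t 6.6 pos [0.4529 0.0285 0.0842] x [-0.033 -0.999 -0.   ] y [-0.  0. -1.] z [ 0.999 -0.033 -0.   ] F [ 0.   0.2 -2.5] w 0.0321
(array([ 0.05, -0.09, -0.13]), array([ 0.001, -0.001, -0.001]))
0.68 21075 ((476.2104187011719, 28.103763580322266), (38.284183502197266, 107.8559341430664), 87.5797348022461) 0.11170064217003978
mouth []
flap_tip [([0.5725, 0.0087, 0.0207], 0.63)]
dispenser [([0.5739, 0.0295, -0.0013], 0.95)]
roof_edge []
```

View pics/w3.png

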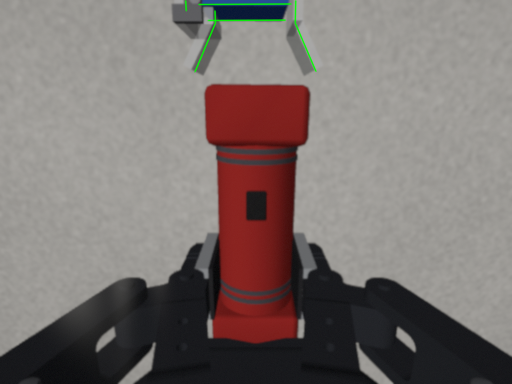

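View pics/w3raw.png

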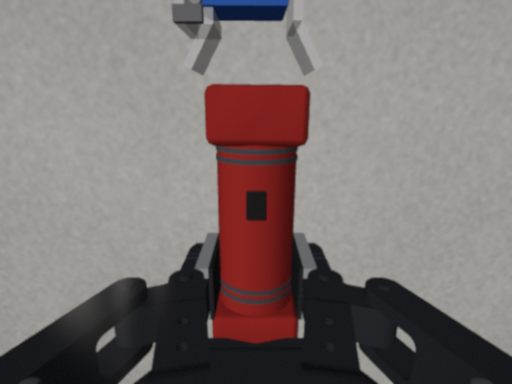

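Call:
drive_tool([
  [[0,2,-0.5,0,0,0,1],[0,2.6,0,0,0,0,1],[0,2,0,0,0,0,1],[0,0.6,0,0,0,0,1],[0,0,0,0,0,0,1]],
])

```text
t: 7.32
tool_pos: [0.4472, 0.0313, 0.0118]
orientation: [-1.198, 1.233, -1.228]
ft_force: [0.2, 1.1, -0.6]
width: 0.0318
```

```bash
python3 - <<'E'
from ov import *
p=(.574,.0255,-.03)
st(); T=pose(); im,d=cams.camera("wrist"); 
print(delta([*W(p,[(-.1225,0,.0)])[0,:2],0.012],-.03-np.pi/2))
draw(im,"wrist",p,T,np.zeros(2),1); cv2.imwrite("pics/w4.png",im)
E
```

```text
t 7.32 pos [0.4472 0.0313 0.0118] x [-0.028 -1.    -0.   ] y [-0.004  0.    -1.   ] z [ 1.    -0.028 -0.004] F [ 0.2  1.1 -0.6] w 0.0318
(array([0.18, 0.03, 0.34]), array([ 0.001,  0.002, -0.   ]))
```

View pics/w4.png

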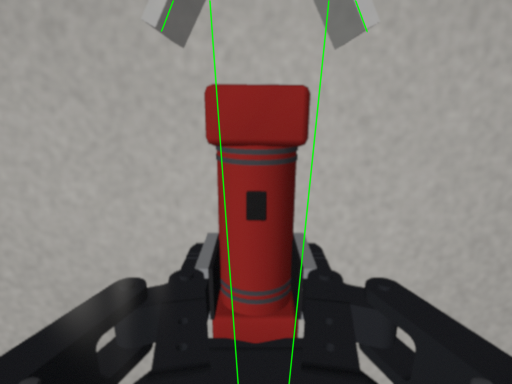

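Call:
drive_tool([
  [[0.15,0,1,0,0,0,1],[0,0,1,0,0,0,1],[0,0,0.5,0,0,0,1],[0,0,0.3,0,0,0,1],[0,0,0,0,0,0,1]],
])

```text
t: 7.78
tool_pos: [0.478, 0.0278, 0.0129]
orientation: [-1.193, 1.23, -1.232]
ft_force: [0.1, 0.1, -2.3]
width: 0.032
```

```bash
python3 - <<'E'
from ov import *
p=(.574,.0255,-.03)
st(); T=pose(); im,d=cams.camera("wrist"); 
print(delta([*W(p,[(-.088,0,.0)])[0,:2],0.012],-.03-np.pi/2))
draw(im,"wrist",p,T,np.zeros(2),1); cv2.imwrite("pics/w5.png",im)
E
```

```text
t 7.78 pos [0.478  0.0278 0.0129] x [-0.03 -1.    0.  ] y [ 0.002 -0.    -1.   ] z [ 1.    -0.03   0.002] F [ 0.1  0.1 -2.3] w 0.032
(array([-0.06,  0.05,  0.91]), array([-0., -0.,  0.]))
```

View pics/w5.png

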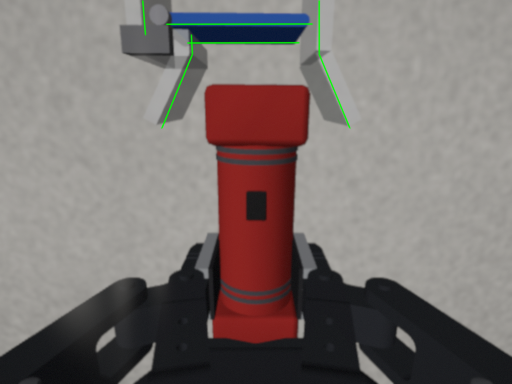

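Call:
drive_tool([
  [[0,0,0.5,0,0,0,1],[0,0,0.5,0,0,0,1],[0,0,0.4,0,0,0,1],[0,0,0,0,0,0,1]],
])

```text
t: 8.17
tool_pos: [0.4916, 0.0273, 0.0127]
orientation: [-1.193, 1.23, -1.232]
ft_force: [-0.1, 0.0, -2.2]
width: 0.032
```

Call:
drive_tool([
  [[0,0,0.4,0,0,0,1],[0,0,0.4,0,0,0,1],[0,0,0,0,0,0,1]],
])

```text
t: 8.42
tool_pos: [0.4978, 0.0272, 0.012]
orientation: [-1.196, 1.233, -1.231]
ft_force: [-2.1, -0.3, -0.8]
width: 0.0317
```

```bash
python3 - <<'E'
from ov import *
p=(.574,.0255,-.03)
st(); T=pose(); im,d=cams.camera("wrist"); 
print(delta([*W(p,[(-.048,0,.0)])[0,:2],0.012],-.03-np.pi/2))
cv2.imwrite("pics/w6.png",im)
E
```

```text
t 8.42 pos [0.4978 0.0272 0.012 ] x [-0.03 -1.    0.  ] y [-0.002 -0.    -1.   ] z [ 1.    -0.03  -0.002] F [-2.1 -0.3 -0.8] w 0.0317
(array([-0.06, -0.02,  2.87]), array([ 0.003, -0.   ,  0.   ]))
```

View pics/w6.png

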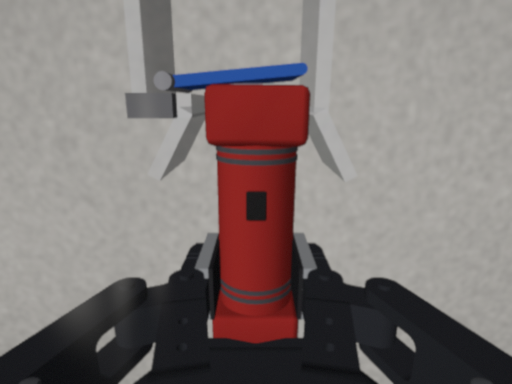

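The lens (top edge at row 88) is through the neck and the blue flap has begun to open inwards, with only about 2 N of force. I'll go on.

Call:
drive_tool([
  [[0,0,0.4,0,0,0,1],[0,0,0.4,0,0,0,1],[0,0,0.4,0,0,0,1],[0,0,0,0,0,0,1]],
])

```text
t: 8.8
tool_pos: [0.5109, 0.0267, 0.0122]
orientation: [-1.195, 1.231, -1.232]
ft_force: [-2.4, -0.2, -2.0]
width: 0.0316
```

Call:
drive_tool([
  [[0,0,0.4,0,0,0,1],[0,0,0.4,0,0,0,1],[0,0,0.4,0,0,0,1],[0,0,0,0,0,0,1]],
])

```text
t: 9.13
tool_pos: [0.5244, 0.0262, 0.013]
orientation: [-1.192, 1.229, -1.233]
ft_force: [-1.1, -0.1, -1.7]
width: 0.0322
```

```bash
python3 - <<'E'
from ov import *
p=(.574,.0255,-.03)
st(); T=pose(); im,d=cams.camera("wrist"); 
print(delta([*W(p,[(-.048,0,.0)])[0,:2],0.012],-.03-np.pi/2))
cv2.imwrite("pics/w7.png",im)
E
```

```text
t 9.13 pos [0.5244 0.0262 0.013 ] x [-0.03 -1.    0.  ] y [ 0.003 -0.    -1.   ] z [ 1.    -0.03   0.003] F [-1.1 -0.1 -1.7] w 0.0322
(array([-0.08,  0.1 ,  0.18]), array([-0.004, -0.001,  0.   ]))
```

View pics/w7.png

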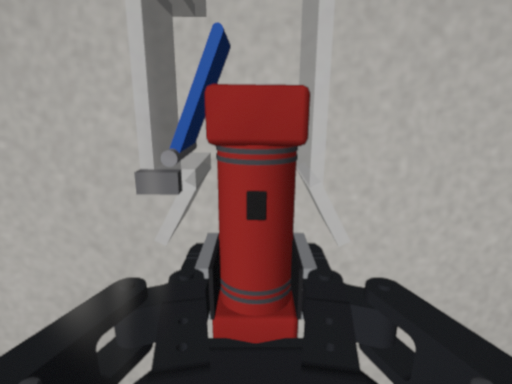

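Call:
drive_tool([
  [[0,0.15,0,0,0,0,1],[0,0,0,0,0,0,-0.4],[0,0,0,0,0,0,-0.4],[0,0,0,0,0,0,-0.4],[0,0,0,0,0,0,-0.4]],
])

```text
t: 9.6
tool_pos: [0.5228, 0.0267, 0.0113]
orientation: [-1.194, 1.23, -1.232]
ft_force: [-0.9, -0.5, 0.2]
width: 0.0597
```

Call:
drive_tool([
  [[0,-1.5,0,0,0,0,-0.4],[0,-2.5,0,0,0,0,-0.4],[0,-2.5,0,0,0,0,-0.4],[0,-1.5,-1,0,0,0,-0.4],[0,0,-3,0,0,0,1]],
])

```text
t: 10.02
tool_pos: [0.4899, 0.0271, 0.0968]
orientation: [-1.184, 1.22, -1.239]
ft_force: [1.3, -0.1, 0.1]
width: 0.0489
```

Call:
drive_tool([
  [[0,0,-2.5,0,0,0,1],[0,0,0,0,0,0,1],[0,0,0,0,0,0,1],[0,0,0,0,0,0,1]],
])

```text
t: 10.35
tool_pos: [0.4581, 0.0285, 0.0913]
orientation: [-1.193, 1.23, -1.232]
ft_force: [1.2, 0.7, -0.3]
width: 0.0007
```

```bash
python3 - <<'E'
from ov import *
p=(.574,.0255,-.03)
st(); T=pose(); im,d=cams.camera("wrist"); P=cloud("wrist",d,T)
for r in cut_out("wrist","flashlight")[:1]:
    q=P[r["pixels"]]; q=q[(q[:,2]>0.02)&(q[:,2]<.06)]
    c,s=np.cos(p[2]),np.sin(p[2]); l=(q[:,:2]-np.array(p[:2]))@np.array([[c,-s],[s,c]])
    print(r["score"],len(q),np.percentile(l,[.5,50,99.5],axis=0)*1000, cv2.minAreaRect(q[:,:2].astype(np.float32)*1000))
cv2.imwrite("pics/w8.png",im)
E
```

```text
t 10.35 pos [0.4581 0.0285 0.0913] x [-0.03 -1.    0.  ] y [ 0.002 -0.    -1.   ] z [ 1.    -0.03   0.002] F [ 1.2  0.7 -0.3] w 0.0007
0.86 9124 [[-82.28645896 -18.2818731 ]
 [-31.91206476  -0.70557744]
 [  8.99271892  17.50617838]] ((537.3087768554688, 26.06288719177246), (37.74242401123047, 92.53108978271484), 87.6322021484375)
```

View pics/w8.png

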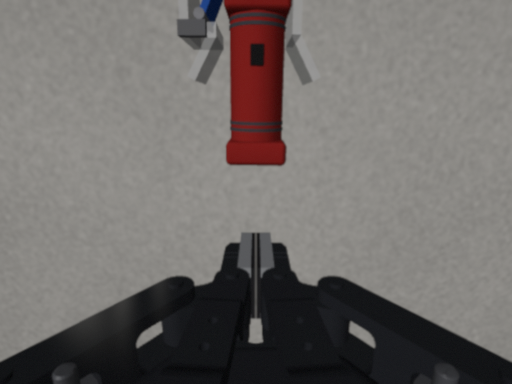

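Call:
drive_tool([
  [[0,2.5,0,0,0,0,1],[0,3,0,0,0,0,1],[0,2,0,0,0,0,1],[0,0.6,0,0,0,0,1],[0,0,0,0,0,0,1]],
])

```text
t: 10.87
tool_pos: [0.4561, 0.0286, 0.008]
orientation: [-1.198, 1.235, -1.229]
ft_force: [-0.6, 1.0, -0.5]
width: 0.0002
```

Call:
drive_tool([
  [[0,0,0.7,0,0,0,1],[0,0,0.7,0,0,0,1],[0,0,0.4,0,0,0,1],[0,0,0.3,0,0,0,1],[0,0,0,0,0,0,1]],
])

```text
t: 11.28
tool_pos: [0.4792, 0.0277, 0.0107]
orientation: [-1.194, 1.231, -1.232]
ft_force: [-1.5, -0.2, 0.7]
width: -0.0001
```

```bash
python3 - <<'E'
from ov import *
p=(.574,.0255,-.03)
st(); T=pose(); im,d=cams.camera("wrist"); 
print(delta([*W(p,[(-.09,0,.0)])[0,:2],0.010],-.03-np.pi/2))
cv2.imwrite("pics/w9.png",im)
E
```

```text
t 11.28 pos [0.4792 0.0277 0.0107] x [-0.03 -1.    0.  ] y [ 0.001 -0.    -1.   ] z [ 1.    -0.03   0.001] F [-1.5 -0.2  0.7] w -0.0001
(array([-0.06,  0.05,  0.48]), array([-0.002, -0.   ,  0.   ]))
```

View pics/w9.png

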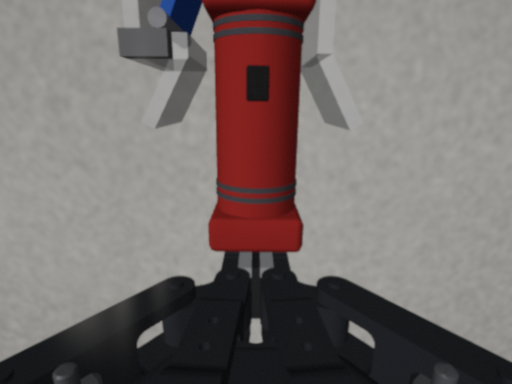

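Call:
drive_tool([
  [[0,0,0.5,0,0,0,1],[0,0,0.7,0,0,0,1],[0,0,0.7,0,0,0,1],[0,0,0.7,0,0,0,1],[0,0,0.7,0,0,0,1]],
])

```text
t: 11.75
tool_pos: [0.5111, 0.0269, 0.0094]
orientation: [-1.195, 1.232, -1.231]
ft_force: [-1.3, -0.3, -0.7]
width: -0.0
```

Call:
drive_tool([
  [[0,0,0.7,0,0,0,1],[0,0,0.7,0,0,0,1],[0,0,0.7,0,0,0,1],[0,0,0,0,0,0,1]],
])

```text
t: 12.08
tool_pos: [0.535, 0.026, 0.0105]
orientation: [-1.192, 1.229, -1.234]
ft_force: [-0.1, 0.1, -0.2]
width: 0.0001
```

```bash
python3 - <<'E'
from ov import *
p=(.574,.0255,-.03)
st(); T=pose(); im,d=cams.camera("wrist"); 
print(delta([*W(p,[(0,0,.0)])[0,:2],0.010],-.03-np.pi/2))
cv2.imwrite("pics/w10.png",im)
E
```

```text
t 12.08 pos [0.535  0.026  0.0105] x [-0.03 -1.    0.  ] y [ 0.004 -0.    -1.   ] z [ 1.    -0.03   0.004] F [-0.1  0.1 -0.2] w 0.0001
(array([-0.07,  0.06,  3.95]), array([-0.004, -0.   ,  0.   ]))
```

View pics/w10.png

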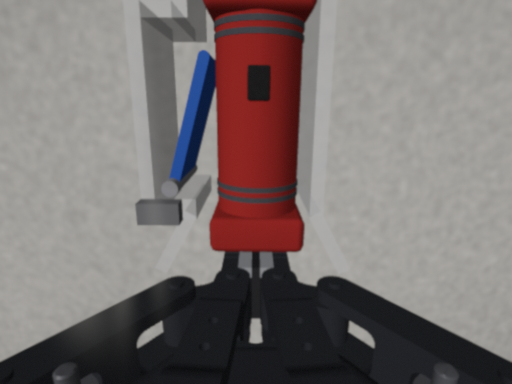

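Call:
drive_tool([
  [[0,0,0.5,0,0,0,1],[0,0,0.6,0,0,0,1],[0,0,0.6,0,0,0,1],[0,0,0.6,0,0,0,1],[0,0,0,0,0,0,1]],
])

```text
t: 12.55
tool_pos: [0.5575, 0.0254, 0.0102]
orientation: [-1.192, 1.229, -1.233]
ft_force: [-0.1, 0.6, 0.0]
width: -0.0003
```

Call:
drive_tool([
  [[0,0,0.5,0,0,0,1],[0,0,0.6,0,0,0,1],[0,0,0.6,0,0,0,1],[0,0,0.6,0,0,0,1],[0,0,0,0,0,0,1]],
])

```text
t: 12.97
tool_pos: [0.5805, 0.0247, 0.0102]
orientation: [-1.192, 1.229, -1.233]
ft_force: [0.8, -0.3, 0.3]
width: 0.0003
```

```bash
python3 - <<'E'
from ov import *
p=(.574,.0255,-.03)
st(); T=pose(); im,d=cams.camera("wrist"); 
print(delta([*W(p,[(0.035,0,.0)])[0,:2],0.010],-.03-np.pi/2))
cv2.imwrite("pics/w11.png",im)
E
```

```text
t 12.97 pos [0.5805 0.0247 0.0102] x [-0.03 -1.   -0.  ] y [ 0.003 -0.    -1.   ] z [ 1.    -0.03   0.003] F [ 0.8 -0.3  0.3] w 0.0003
(array([-0.05,  0.03,  2.89]), array([-0.003, -0.   , -0.   ]))
```

View pics/w11.png

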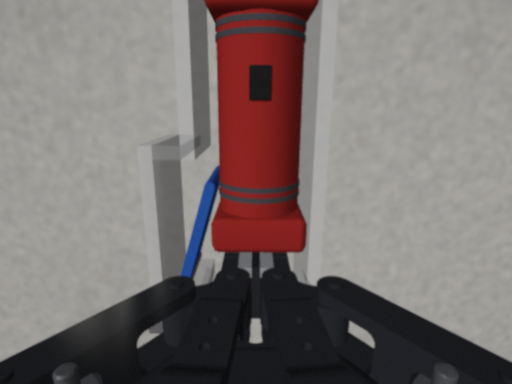

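Call:
drive_tool([
  [[0,0,0.5,0,0,0,1],[0,0,0.6,0,0,0,1],[0,0,0.6,0,0,0,1],[0,0,0.6,0,0,0,1],[0,0,0,0,0,0,1]],
])

```text
t: 13.43
tool_pos: [0.6033, 0.024, 0.0101]
orientation: [-1.192, 1.229, -1.233]
ft_force: [-0.3, 0.8, -0.1]
width: 0.0001
```

Call:
drive_tool([
  [[0,0,0.3,0,0,0,1],[0,0,0.3,0,0,0,1],[0,0,0.3,0,0,0,1],[0,0,0,0,0,0,1]],
])

```text
t: 13.77
tool_pos: [0.6111, 0.0238, 0.0099]
orientation: [-1.194, 1.23, -1.232]
ft_force: [-0.8, -0.9, -0.3]
width: -0.0004
```

Call:
drive_tool([
  [[0,0,0.3,0,0,0,1],[0,0,0.3,0,0,0,1],[0,0,0.3,0,0,0,1],[0,0,0,0,0,0,1]],
])

```text
t: 14.1
tool_pos: [0.6204, 0.0234, 0.0099]
orientation: [-1.193, 1.23, -1.233]
ft_force: [0.0, -0.8, -0.9]
width: -0.0001
```

```bash
python3 - <<'E'
from ov import *
p=(.574,.0255,-.03)
st(); T=pose(); im,d=cams.camera("wrist"); 
print(delta([*W(p,[(0.076,0,.0)])[0,:2],0.010],-.03-np.pi/2))
cv2.imwrite("pics/w12.png",im)
im,d=cams.camera("scene");cv2.imwrite("pics/s12.png",cv2.resize(im[165:275,160:320],None,fx=5,fy=5,interpolation=cv2.INTER_CUBIC))
E
```

```text
t 14.1 pos [0.6204 0.0234 0.0099] x [-0.03 -1.    0.  ] y [ 0.002 -0.    -1.   ] z [ 1.    -0.03   0.002] F [ 0.  -0.8 -0.9] w -0.0001
(array([-0.07,  0.  ,  2.97]), array([-0.002, -0.   ,  0.   ]))
```

View pics/w12.png

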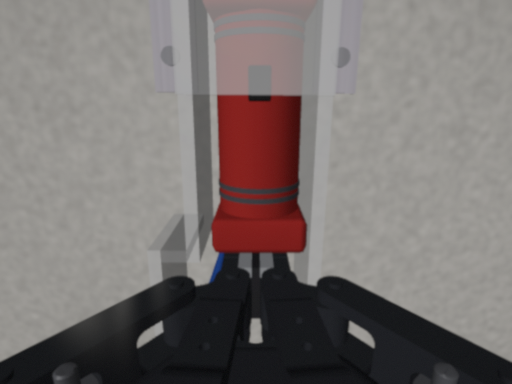

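View pics/s12.png

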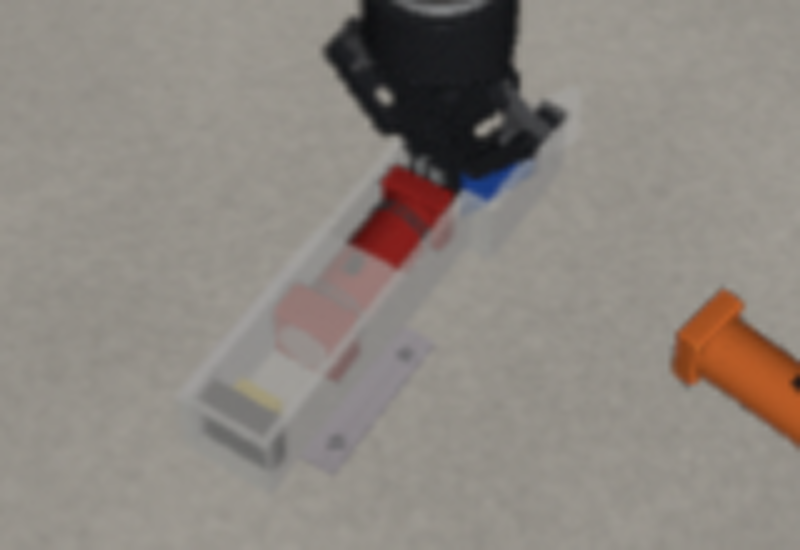

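Call:
drive_tool([
  [[0,0,0.3,0,0,0,1],[0,0,0.3,0,0,0,1],[0,0,0.3,0,0,0,1],[0,0,0,0,0,0,1]],
])

```text
t: 14.53
tool_pos: [0.6294, 0.0234, 0.0101]
orientation: [-1.193, 1.23, -1.232]
ft_force: [0.3, 0.4, 0.4]
width: -0.0
```

Call:
drive_tool([
  [[0,0,0.2,0,0,0,1],[0,0,0.2,0,0,0,1],[0,0,0.2,0,0,0,1],[0,0,0,0,0,0,1]],
])

```text
t: 14.87
tool_pos: [0.6349, 0.0233, 0.0099]
orientation: [-1.194, 1.23, -1.232]
ft_force: [-0.6, 0.8, -0.1]
width: -0.0002
```

Call:
drive_tool([
  [[0,0,0.2,0,0,0,1],[0,0,0.2,0,0,0,1],[0,0,0,0,0,0,1]],
])

```text
t: 15.12
tool_pos: [0.6388, 0.023, 0.0098]
orientation: [-1.194, 1.231, -1.232]
ft_force: [0.2, -0.0, 0.8]
width: -0.0002
```

Call:
drive_tool([
  [[0,0,0.2,0,0,0,1],[0,0,0.2,0,0,0,1],[0,0,0,0,0,0,1]],
])

```text
t: 15.37
tool_pos: [0.6428, 0.0228, 0.0098]
orientation: [-1.194, 1.231, -1.232]
ft_force: [-0.6, 0.7, 0.6]
width: 0.0003
```

Call:
drive_tool([
  [[0,0,0.15,0,0,0,1],[0,0,0.15,0,0,0,1],[0,0,0,0,0,0,1]],
])

```text
t: 15.62
tool_pos: [0.6456, 0.0228, 0.0098]
orientation: [-1.194, 1.231, -1.232]
ft_force: [-0.9, 0.3, 1.3]
width: -0.0003
```

Call:
drive_tool([
  [[0,0,0.15,0,0,0,1],[0,0,0.15,0,0,0,1],[0,0,0,0,0,0,1]],
])

```text
t: 15.87
tool_pos: [0.6486, 0.0227, 0.0098]
orientation: [-1.194, 1.231, -1.232]
ft_force: [-0.7, 0.8, 0.5]
width: 0.0001
```

```bash
python3 - <<'E'
from ov import *
st()
im,d=cams.camera("scene");cv2.imwrite("pics/s13.png",cv2.resize(im[210:270,180:260],None,fx=8,fy=8,interpolation=cv2.INTER_CUBIC))
im,d=cams.camera("wrist");cv2.imwrite("pics/w13.png",im)
E
```

```text
t 15.87 pos [0.6486 0.0227 0.0098] x [-0.03 -1.   -0.  ] y [ 0.001 -0.    -1.   ] z [ 1.    -0.03   0.001] F [-0.7  0.8  0.5] w 0.0001
```

View pics/s13.png

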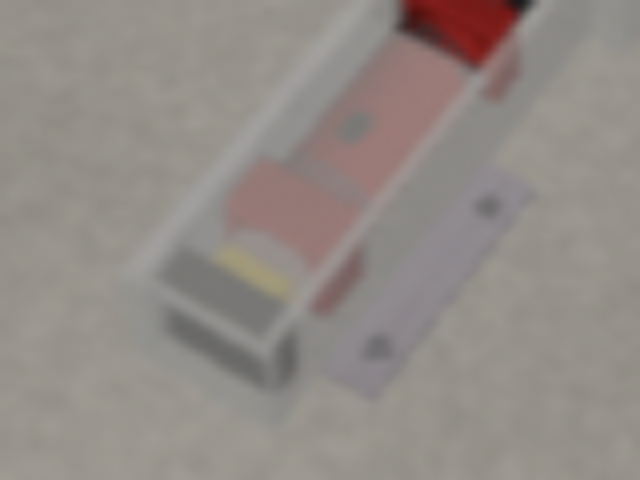

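View pics/w13.png

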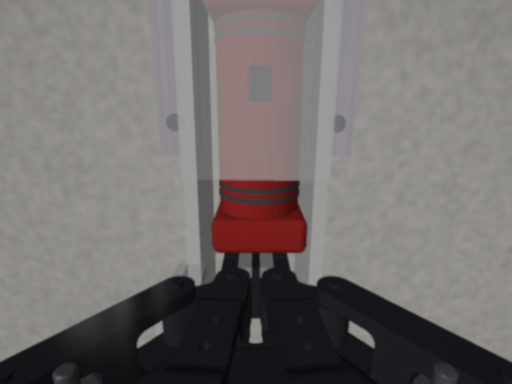

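The lens is just short of the yellow marker, which still stands out at about (255,272) in the crop. I'll keep going slowly.

Call:
drive_tool([
  [[0,0,0.15,0,0,0,1],[0,0,0.15,0,0,0,1],[0,0,0,0,0,0,1]],
])

```text
t: 16.22
tool_pos: [0.6515, 0.0226, 0.0098]
orientation: [-1.194, 1.231, -1.232]
ft_force: [-0.8, 0.3, 0.3]
width: -0.0004
```

Call:
drive_tool([
  [[0,0,0.15,0,0,0,1],[0,0,0.15,0,0,0,1],[0,0,0,0,0,0,1]],
])

```text
t: 16.47
tool_pos: [0.6546, 0.0225, 0.0098]
orientation: [-1.194, 1.231, -1.232]
ft_force: [-0.6, -0.1, -0.3]
width: -0.0005
```

Call:
drive_tool([
  [[0,0,0.15,0,0,0,1],[0,0,0.15,0,0,0,1],[0,0,0,0,0,0,1]],
])

```text
t: 16.72
tool_pos: [0.6568, 0.0225, 0.0097]
orientation: [-1.196, 1.232, -1.231]
ft_force: [-4.1, -0.5, 2.5]
width: -0.0002
```

Call:
drive_tool([
  [[0,0,0.15,0,0,0,1],[0,0,0.15,0,0,0,1],[0,0,0,0,0,0,1]],
])

```text
t: 16.97
tool_pos: [0.6589, 0.0225, 0.0097]
orientation: [-1.197, 1.234, -1.23]
ft_force: [-4.6, 0.4, 3.3]
width: 0.0001
```

Call:
drive_tool([
  [[0,0,0.15,0,0,0,1],[0,0,0.1,0,0,0,1],[0,0,0,0,0,0,1]],
])

```text
t: 17.22
tool_pos: [0.6613, 0.0225, 0.0096]
orientation: [-1.197, 1.234, -1.23]
ft_force: [-5.2, 0.4, 3.2]
width: -0.0001
```

Call:
drive_tool([
  [[0,0,0.1,0,0,0,1],[0,0,0.1,0,0,0,1],[0,0,0,0,0,0,1]],
])

```text
t: 17.47
tool_pos: [0.6632, 0.0224, 0.0096]
orientation: [-1.197, 1.234, -1.229]
ft_force: [-5.4, -0.1, 3.0]
width: -0.0002
```

Call:
drive_tool([
  [[0,0,0.1,0,0,0,1],[0,0,0,0,0,0,1]],
])

```text
t: 17.63
tool_pos: [0.6642, 0.0225, 0.0096]
orientation: [-1.197, 1.234, -1.229]
ft_force: [-5.2, 0.1, 3.6]
width: -0.0002
```

Call:
drive_tool([
  [[0,0,0.1,0,0,0,1],[0,0,0,0,0,0,1]],
])

```text
t: 17.8
tool_pos: [0.6652, 0.0224, 0.0096]
orientation: [-1.197, 1.234, -1.229]
ft_force: [-5.8, 0.9, 4.2]
width: 0.0002
```

Call:
drive_tool([
  [[0,0,0.1,0,0,0,1],[0,0,0,0,0,0,1]],
])

```text
t: 17.97
tool_pos: [0.6662, 0.0223, 0.0096]
orientation: [-1.197, 1.234, -1.229]
ft_force: [-4.9, 0.6, 4.0]
width: -0.0001
```

```bash
python3 - <<'E'
from ov import *
st()
im,d=cams.camera("scene");cv2.imwrite("pics/s14.png",cv2.resize(im[210:270,180:260],None,fx=8,fy=8,interpolation=cv2.INTER_CUBIC))
E
```

```text
t 17.97 pos [0.6662 0.0223 0.0096] x [-0.03 -1.   -0.  ] y [-0.004  0.    -1.   ] z [ 1.    -0.03  -0.004] F [-4.9  0.6  4. ] w -0.0001
```

View pics/s14.png

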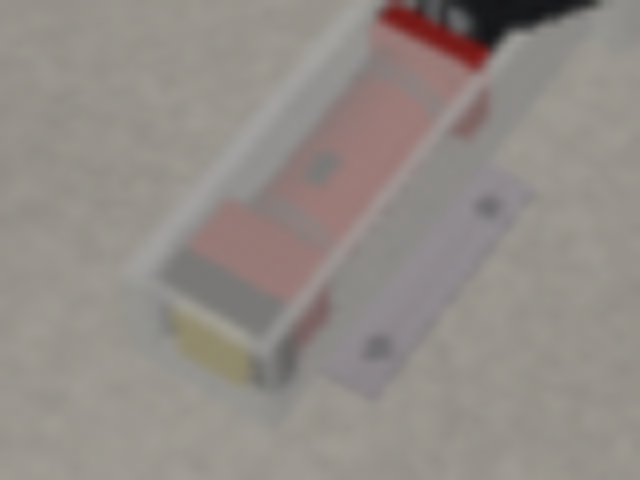

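Call:
drive_tool([
  [[0,0,0.1,0,0,0,1],[0,0,0,0,0,0,1]],
])

```text
t: 18.18
tool_pos: [0.6665, 0.0224, 0.0096]
orientation: [-1.199, 1.235, -1.229]
ft_force: [-7.0, -0.3, 5.4]
width: -0.0001
```

Call:
drive_tool([
  [[0,0,0.1,0,0,0,1],[0,0,0,0,0,0,1]],
])

```text
t: 18.35
tool_pos: [0.6665, 0.0224, 0.0096]
orientation: [-1.201, 1.237, -1.227]
ft_force: [-9.4, 0.1, 6.4]
width: 0.0001
```

Call:
drive_tool([
  [[0,0,0.1,0,0,0,1],[0,0,0,0,0,0,1]],
])

```text
t: 18.52
tool_pos: [0.6664, 0.0224, 0.0096]
orientation: [-1.202, 1.239, -1.226]
ft_force: [-13.6, 0.1, 9.9]
width: 0.0
```

```bash
python3 - <<'E'
from ov import *
st()
im,d=cams.camera("scene");cv2.imwrite("pics/s15.png",cv2.resize(im[210:270,180:260],None,fx=8,fy=8,interpolation=cv2.INTER_CUBIC))
E
```

```text
t 18.52 pos [0.6664 0.0224 0.0096] x [-0.03 -1.   -0.  ] y [-0.01  0.   -1.  ] z [ 1.   -0.03 -0.01] F [-13.6   0.1   9.9] w 0.0
```

View pics/s15.png

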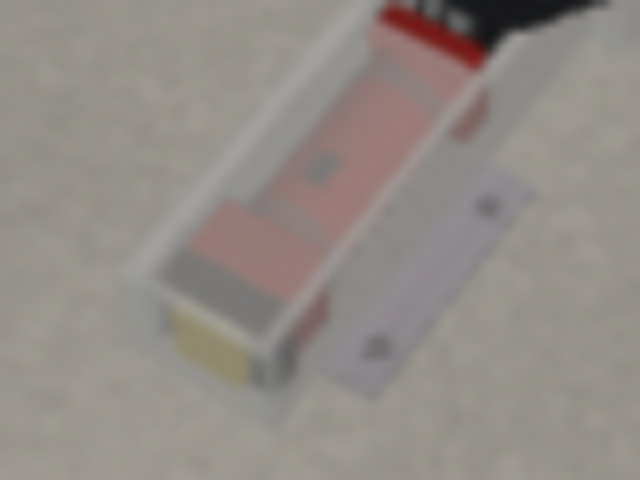

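Call:
drive_tool([
  [[0,0,-0.2,0,0,0,1],[0,0,-0.3,0,0,0,1],[0,0,-0.3,0,0,0,1],[0,0,-0.2,0,0,0,1],[0,0,0,0,0,0,1]],
])

```text
t: 18.98
tool_pos: [0.6608, 0.0223, 0.0099]
orientation: [-1.194, 1.231, -1.232]
ft_force: [-0.0, -0.6, -0.5]
width: -0.0
```

Call:
drive_tool([
  [[0,-0.7,0,0,0,0,1],[0,-1.2,0,0,0,0,1],[0,-1.5,0,0,0,0,1],[0,-2,0,0,0,0,1],[0,-2.5,0,0,0,0,1]],
])

```text
t: 19.4
tool_pos: [0.6602, 0.0224, 0.09]
orientation: [-1.195, 1.232, -1.231]
ft_force: [0.3, -0.1, -0.6]
width: -0.0002
```

Call:
drive_tool([
  [[0,-3,0,0,0,0,1],[0,-2,0,0,0,0,1],[0,0,-2,0,0,0,1],[0,0,0,0,0,0,1]],
])

```text
t: 19.73
tool_pos: [0.6409, 0.023, 0.1433]
orientation: [-1.192, 1.228, -1.234]
ft_force: [0.9, -0.0, -0.3]
width: -0.0004
```

```bash
python3 - <<'E'
from ov import *
st()
im,d=cams.camera("wrist");cv2.imwrite("pics/w16.png",im)
E
```

```text
t 19.73 pos [0.6409 0.023  0.1433] x [-0.03 -1.    0.  ] y [ 0.004 -0.    -1.   ] z [ 1.    -0.03   0.004] F [ 0.9 -0.  -0.3] w -0.0004
```

View pics/w16.png

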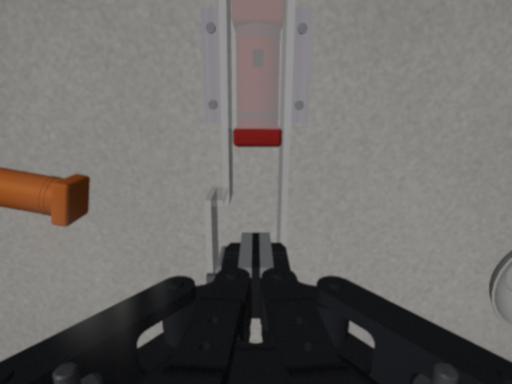

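Call:
drive_tool([
  [[0,-1,-3.5,0,0,0,1],[0,-1,-3.5,0,0,0,1],[0,-1,-3.5,0,0,0,1],[0,0,-3.5,0,0,0,1],[0,0,-3.5,0,0,0,1]],
])

```text
t: 20.2
tool_pos: [0.4651, 0.0282, 0.1694]
orientation: [-1.194, 1.23, -1.232]
ft_force: [0.2, -0.1, 0.1]
width: 0.0
```

Call:
drive_tool([
  [[0,0,-2,0,0,0,1],[0,0,0,0,0,0,1],[0,0,0,0,0,0,1]],
])

```text
t: 20.45
tool_pos: [0.4455, 0.0289, 0.1689]
orientation: [-1.194, 1.231, -1.232]
ft_force: [0.1, -0.6, -0.8]
width: -0.0001
```

```bash
python3 - <<'E'
from ov import *
st()
im,d=cams.camera("scene");cv2.imwrite("pics/s17.png",cv2.resize(im[170:275,180:300],None,fx=5,fy=5,interpolation=cv2.INTER_CUBIC))
cv2.imwrite("pics/s17full.png",im)
im,d=cams.camera("top");cv2.imwrite("pics/t17.png",cv2.resize(im[120:240,200:340],None,fx=5,fy=5,interpolation=cv2.INTER_CUBIC))
for q in ("key_dish","buckle"): print(q,[(np.round(r["position"],3).tolist(),round(r["score"],2)) for r in mark_of("top",q)])
E
```

```text
t 20.45 pos [0.4455 0.0289 0.1689] x [-0.03 -1.    0.  ] y [ 0.001 -0.    -1.   ] z [ 1.    -0.03   0.001] F [ 0.1 -0.6 -0.8] w -0.0001
key_dish []
buckle [([0.761, 0.294, 0.004], 0.75), ([0.766, -0.311, -0.002], 0.5)]
```

View pics/s17.png

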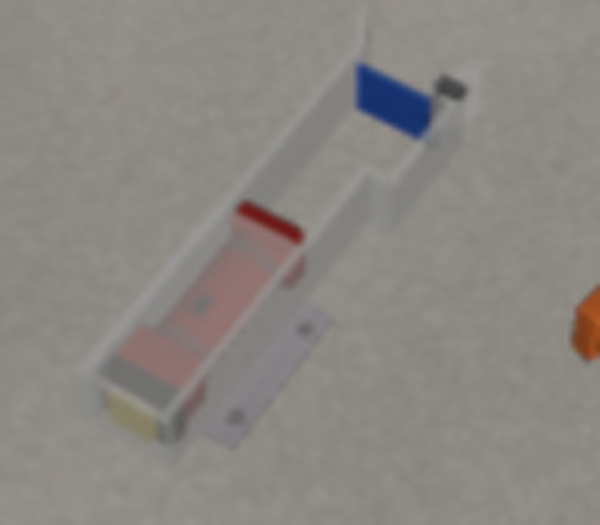

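View pics/t17.png

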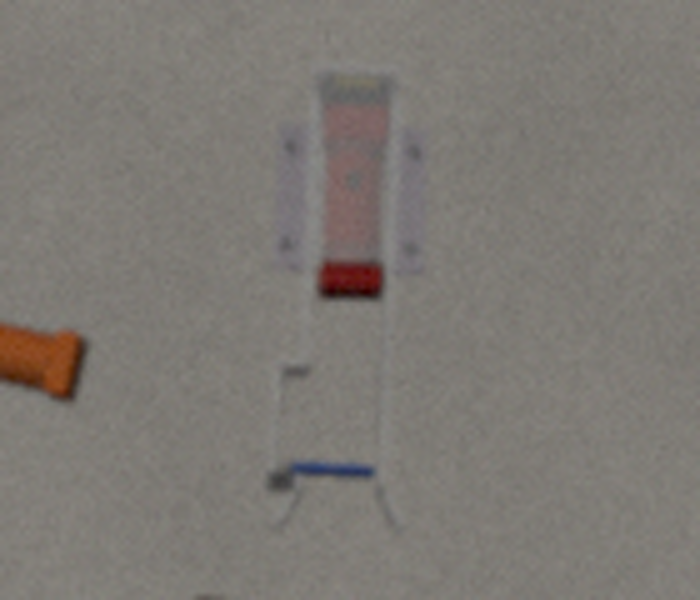

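View pics/s17full.png

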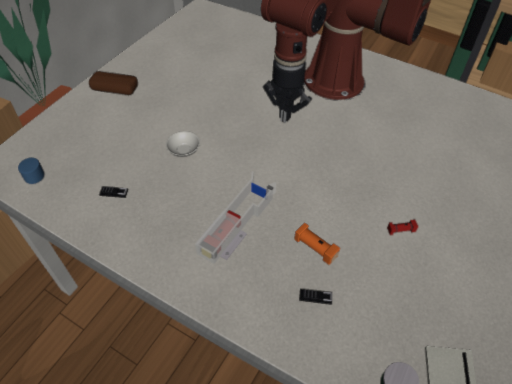

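```bash
python3 - <<'E'
from station import ctrl
print(ctrl.finish_job())
E
```

```text
the job is handed in; nothing more can be done
None
```

The red flashlight is in the holder, lens first, with the yellow marker pushed home and the blue flap closed behind it. I handed the job in at about 20.7 s. No verdict comes back.

- **Insertion:** I gripped the larger red flashlight, set its lens through the mouth and part way past the flap, and let go. Closed fingers then pushed it in from the tail.
- **Marker home:** The force along the lane rose from under 1 N to about 4 N when the lens met the marker. The hand stopped dead about 10 mm later, matching the marker's travel. The force reached 14 N along the lane, with an unexplained 10 N upward on the tool.
- **Last pictures:** The scene and top views show the flashlight's lens against the black block and the flap closed. The hand is clear of everything.
- **Other things:** Both buckles were found within about 3 mm of where they started. The network did not find the key dish in the last top picture, but the scene picture shows it where it began. The orange and small red flashlights have not moved.

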